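# Bring a culture tube under the traverse microscope

### The arm

A 6-joint arm with a two-finger parallel gripper is mounted at the origin on the work surface. World frame = base frame: x ahead of the robot, y to its left, z up, the work surface at z = 0. Lengths are in mm, angles in rad, forces in N, time in s.
With the tool pointing down it reaches from about 350 to 725 mm from the base axis. Payload 6 kg.
Tool frame: the origin (TCP) lies midway between the tips of the shut fingers; the grasp point (between the pads) lies 19 mm behind it; z points along the fingers, y is the line along which they close (so a half turn about z gives the same grasp; the last joint's range is limited). The gripper opens to 85 mm and grips with 20 to 120 N. Pads are 22 mm wide; open, the fingers measure 114 mm over their backs; the gripper's body (76 mm by 85 mm) begins 54 mm behind the grasp point. The pads swing forward as they close: fully open they stand 13 mm farther back than shut.
Start: joints at [1.454, 0.04, 0.085, 0, -1.615, -0.334], TCP at [261.383, 540.048, 231.261] pointing down, gripper open.
Joint ranges: [-2.56, 2.56], [-1.29, 2.01], [-1.08, 1.49], [-3.29, 1.98], [-2.81, -0.18], [-2.99, 2.99]. Speed limits (rad/s): [2.57, 2.57, 3.01, 3.14, 3.14, 3.14].

### API

Orientations are given as a 3x3 rotation matrix whose columns are the frame's x, y, z axes.
In Python, from workcell import arm, imaging gives the robot as it stands.
- The arm moves only by the tool arm_command, never from a script. Its argument "commands" is a list of rows, each a list of 6 numbers: the shift along the tool's x, y, z in mm, then the turn, a rotation vector about the tool's x, y, z in degrees. A call has 1 to 5 rows; each row is the pose to reach, as a shift and turn from the pose commanded when the call began, along the tool's axes at that moment; what a row does not reach only later rows make up. A row lasts 1/8 s, in which the tool goes at most 62.5 mm and 10.7 degrees, less where a joint would pass 70% of its speed; a pose out of reach is approached as far as the arm can. A call with a gripper value outside its range is refused whole. "jaw" is the closure, from -1 (fully open) to 1 (shut), set as the call begins (left out, the last holds). The fingers move at their own pace and stop on an object; "grip_force" is the grip in N (left out, the last holds). Time passes only in rows, so rows that repeat a pose let the fingers close. It gives the time, the measured TCP pose, the force, the opening and the grip force at its end, in the units of the state.
- arm.get_obs(): the state, without advancing time (a new reading comes with each control period).
- imaging.camera(name): name is "scene" or "top"; returns (picture, depth): 400x640x3 uint8, blue, green, red; 400x640 float32, mm along the optical axis (not along the pixel's ray), 0 where there is no reading.
- imaging.camera_params(name): a dict with "K" (3x3 intrinsics, pixels), "dist" ([k1, k2, p1, p2, k3] as OpenCV has them; the pictures are not rectified), "extrinsics" (4x4, takes a point from camera to world coordinates). Camera axes: x right, y down, z forward; pixel columns grow to the right and rows downward; lengths in mm; the calibration is good to about 2 mm. A picture is of the moment at which its call begins. camera_params takes no time and is no camera call.
- arm.sign_off(): hands the job in; it is judged then, once.
The state is a dict: "time": time; "qpos": joint angles; "joint_velocities": joint speeds; "effort": joint torques, N m; "tool_pos": TCP position; "tcp_rot": TCP orientation; "contact_force": force on the tool from outside, world axes, zero at the start; "wrist_torque": the same for the moment, N m; "grip_width": opening from 0.0 (shut) to 1.0 (fully open); "grip_force": force on a finger pad.
Only numpy, scipy, OpenCV 4.12 (cv2) and the standard library are available. Lean on these libraries where they do the work, as an engineer would, in place of code of your own. Each camera call takes 0.05 s, during which the arm holds its last target. There are 200 camera calls.

### The job

Lay the orange-capped culture tube in the V rests of the microscope's measuring stage with its cap towards the robot, slide it fully home against the back stop and let go. Then swing the handwheel's folding crank out until it latches upright, wind the carriage along until its red pointer is on the red line under the microscope, and fold the crank flat again so that it locks the wheel. Leave the purple-capped tube, the egg and the bottle alone.

Things in the scene. Friction and masses are not known exactly. Their poses are not given: they have to be found in the camera images.
- tube_orange: Clear culture tube with orange screw cap, lying in one of two troughs of a white and blue tube rest. Origin on its axis, mid-body; +x runs from the cap to the flat closed end. Body 30 mm diameter, 106 mm long (x -53 to +53 mm); cap 34 mm diameter, 18 mm long (x -71 to -53). About 65 g. In the rest the middle 58 mm of the body is free for the fingers, axis 35 mm above the bench.
- tube_purple: An identical tube with a purple cap in the other trough of the rest, parallel, 86 mm away between axes; stays where it is. Origin and axes as for the orange one.
- egg: Loose pale brown egg standing among others in an open egg box (156 x 106 mm, 63 mm tall with eggs) beyond the tube rest; not to be touched. Origin at its lower end.
- bottle: Glass media bottle with blue cap standing on the bench in front of the microscope, 68 mm diameter, 150 mm tall; not to be touched. Origin under its centre.
- stage: Measuring stage and stereo microscope on one white plate fixed to the bench. Origin on the bench under the bed. Its +y runs along the bed to the handwheel (axis 190 mm from the origin), its -y to the microscope (optical axis 180 mm from the origin, pillar at 315 mm); its +x points away from the robot. The microscope's underside is 203 mm above the bench; it is 100 mm wide, 450 mm tall, eyepieces leaning 130 mm to the robot.
- v_seat (a point): Where the tube's origin lies when it is home on the carriage: on the axis of the two 90-degree V rests, 94 mm above the bench. x of this frame points along the V to the back stop (away from the robot); the tube's x axis must agree. V rests at x -38 and +38 mm, each 16 mm thick, with 60 mm free between them (plate 32 mm below the axis); tops 5 mm below the axis. Back stop face at x +53 mm, 12 mm higher than the axis.
- pointer (a point): Tip of the carriage's red pointer, 10 mm wide, on the side away from the robot, over the white scale. It travels with the carriage along the stage's y.
- view_line (a point): The red line across the white scale, below the microscope. The pointer is on it when the two agree along the stage's y; this frame is parallel to the stage's. The carriage can run about 20 mm past it.
- hub (a point): Centre of the handwheel's hub, on its upright axis, 86 mm above the bench. Wheel lies flat: black rim 124 mm over all, rim top 86 mm above the bench, toothed steel index ring 148 mm across below it.
- crank_pivot (a point): Hinge pin of the folding crank, in an aluminium fork on the wheel, 66 mm from the wheel's axis, 101 mm above the bench; the fork is 24 mm wide, reaches 93 mm from the axis, its top 108 mm above the bench. The hinge pin lies level, along the rim's tangent. A horizontal line from this point to the hub gives the crank's folding direction.
- grip_end (a point): Free end of the crank's black grip, 85 mm from the hinge pin. The grip is a 22 mm diameter sleeve from 14 to 85 mm from the pin and spins freely on its spindle. Folded, it lies level across the hub, axis 101 mm above the bench, 15 mm above rim and hub; out, it stands upright over the rim, its end 186 mm above the bench.
- crank (a joint): Swing of the crank, rad: 0 folded flat, 1.571 upright. A spring catch holds it at both ends (about 3 N at the grip's end to start it); let go part way, it snaps by itself to the nearer end. Near 0 a pin on the crank sits between the teeth of the index ring and locks the wheel. The pin falls into the nearest of 40 gaps, turning the wheel by up to 0.1 rad (2 mm of carriage).
- wheel (a joint): Turn of the handwheel, rad, growing clockwise seen from above; turns only with the crank out. Turns easily (about 1 N at the grip).
- carriage (a joint): Travel of the carriage, m, towards the microscope. It follows the wheel: 20 mm per rad, clockwise towards the microscope. Starts at about 0 to 0.04; on the red line at 0.190; end stop 0.212.

How it is judged:
By the outcome, as a careful person would: the job done as asked, in the order asked, and still so for the second after the job is handed in, with the robot touching nothing.
It also fails if it takes over 72 s, if anything falls off the work surface, if the arm or the gripper's body presses on something with over 40 N, if the wrist force passes 120 N, or if a joint passes its speed limit or range.

## Working session

There is one attempt and no reset: what is moved stays moved. The work goes in short steps, Python scripts to look and compute and a tool call to move; the robot and the scene stay as the last step left them, time stands still between calls to the robot, and variables do not carry over. Pictures are saved under pics/ and viewed, at most 10 in all, crops included, and the job is handed in when it is done.

Besides the shell and the picture viewer there is one more tool, called after ">>>" as a command line: name --pt "numbers of a row" for each row, then --argument value for the rest. arm_command: Moves the arm, as the interface text tells. Its arguments: {"type":"object","properties":{"commands":{"type":"array","items":{"type":"array","items":{"type":"number"}}},"jaw":{"type":"number"},"grip_force":{"type":"number"}},"required":["commands"]}

```bash
mkdir -p pics; ls
cat > h.py <<'E'
import numpy as np, cv2
from workcell import arm, imaging
def look(n,f=None):
    im,d=imaging.camera(n)
    if f: cv2.imwrite('pics/'+f,im)
    return im,d
def ray(n,uv):
    P=imaging.camera_params(n);K=np.array(P['K'],float);E=np.array(P['extrinsics'],float)
    p=cv2.undistortPoints(np.array(uv,float).reshape(-1,1,2),K,np.array(P['dist'],float)).reshape(-1,2)
    d=np.c_[p,np.ones(len(p))]@E[:3,:3].T
    return E[:3,3],d
def onz(n,uv,z):
    o,d=ray(n,uv); return o+d*((z-o[2])/d[:,2])[:,None]
def cloud(n,dep):
    P=imaging.camera_params(n);E=np.array(P['extrinsics'],float)
    v,u=np.mgrid[0:400,0:640]
    o,d=ray(n,np.c_[u.ravel(),v.ravel()])
    # d has camera z=1
    return (o+d*dep.reshape(-1,1)).reshape(400,640,3)
def proj(n,X):
    P=imaging.camera_params(n);E=np.linalg.inv(np.array(P['extrinsics'],float))
    return cv2.projectPoints(np.array(X,float).reshape(-1,1,3),cv2.Rodrigues(E[:3,:3])[0],E[:3,3],np.array(P['K'],float),np.array(P['dist'],float))[0].reshape(-1,2)
E
python3 - <<'E'
from h import *
for n in('scene','top'):
    look(n,n+'0.png'); print(imaging.camera_params(n)['extrinsics'])
o=arm.get_obs(); print(o['time'],o['tcp_rot'],o['tool_pos'])
E
```

```text
pics
[[-8.62326652e-01  4.01545317e-01 -3.08470587e-01  8.93222594e+02]
 [ 5.06348852e-01  6.81555707e-01 -5.28292209e-01  6.61340304e+02]
 [-1.89337353e-03 -6.11754180e-01 -7.91045662e-01  1.03360995e+03]
 [ 0.00000000e+00  0.00000000e+00  0.00000000e+00  1.00000000e+00]]
[[-2.52298182e-02 -9.95080838e-01  9.57996954e-02  4.03405834e+02]
 [-9.99621258e-01  2.61657711e-02  8.52606929e-03  5.11490282e+01]
 [-1.09908011e-02 -9.55483008e-02 -9.95364117e-01  1.25581680e+03]
 [ 0.00000000e+00  0.00000000e+00  0.00000000e+00  1.00000000e+00]]
0.1 [[ 9.00094915e-01 -4.35693469e-01 -5.87332723e-04]
 [-4.35693838e-01 -9.00093565e-01 -1.56678665e-03]
 [ 1.53984308e-04  1.66615395e-03 -9.99998600e-01]] [261.23233353 539.81434132 230.32458018]
```

View pics/scene0.png

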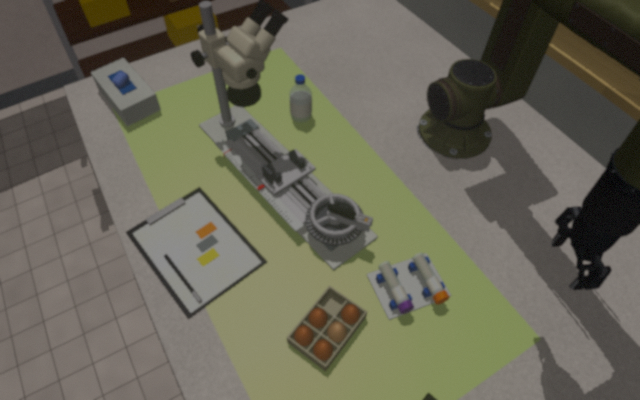

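View pics/top0.png

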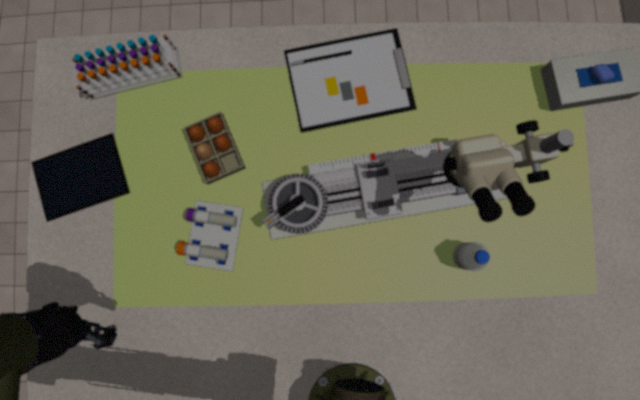

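The scene view shows the handwheel at (335,215), carriage at (285,170), red pointer at (262,187), and orange cap at (440,297). In the top view the orange cap is at (181,248) with its tube running right to (228,255). The wheel is at (297,203) with the fork at (272,215), the pointer at (373,156) and the bottle at (472,255).

Run:
```python
from h import *
im,d=look('top'); 
a=cv2.resize(im[140:280,160:300],None,fx=4,fy=4,interpolation=cv2.INTER_CUBIC)
b=cv2.resize(im[130:250,240:460],None,fx=3.6,fy=3.6,interpolation=cv2.INTER_CUBIC)
cv2.imwrite('pics/a.png',np.clip(a*1.6,0,255).astype('u1'));cv2.imwrite('pics/b.png',np.clip(b*1.6,0,255).astype('u1'))
C=cloud('top',d)
for n in('top','scene'):
    if n=='scene': im,d=look('scene');C=cloud('scene',d)
    hsv=cv2.cvtColor(im,cv2.COLOR_BGR2HSV)
    for nm,lo,hi in(('orange',(5,150,90),(18,255,255)),('red',(0,150,70),(4,255,255)),('red2',(174,130,70),(180,255,255)),('blue',(105,120,50),(125,255,255)),('purple',(130,80,40),(165,255,255))):
        m=cv2.inRange(hsv,lo,hi); k,l,s,c=cv2.connectedComponentsWithStats(m)
        for i in range(1,k):
            if s[i,4]>=6: print(n,nm,s[i],c[i].round(1),np.median(C[l==i],axis=0).round(0))
```

```text
top orange [152  54   7   7  35] [155.4  56.7] [876. 457. 117.]
top orange [141  56   7   7  34] [144.4  59.4] [870. 485. 118.]
top orange [130  59   7   7  36] [133.6  62.1] [865. 512. 118.]
top orange [119  62   7   7  34] [122.6  64.9] [858. 539. 119.]
top orange [109  64   7   7  34] [111.9  67.4] [854. 565. 119.]
top orange [98 68  7  6 33] [101.1  70.3] [848. 594. 118.]
top orange [87 70  7  7 32] [90.2 73. ] [843. 622. 118.]
top orange [78 73  6  7 26] [80.1 76. ] [836. 648. 118.]
top orange [355  87  13  18 166] [360.9  95. ] [796. -50.   6.]
top orange [210 118   9   9  52] [213.6 121.9] [721. 324.  61.]
top orange [191 127   9   8  52] [194.7 130.3] [702. 372.  60.]
top orange [217 136   9   9  54] [221.3 140.2] [674. 305.  61.]
top orange [206 163   8   9  54] [209.7 166.8] [608. 334.  60.]
top orange [176 241  10  14  98] [180.4 247.5] [411. 411.  49.]
top red [371 154   4   6  19] [372.7 156.5] [625. -70.  54.]
top blue [577  64  45  22 643] [599.3  74.5] [ 817. -647.   75.]
top blue [199 207   6   3  14] [201.5 208. ] [509. 363.  30.]
top blue [226 211   6   4  16] [228
[... 1298 characters left out ...]
96 326  13  15 147] [302. 333.] [726. 331.  58.]
scene orange [315 340  14  16 158] [321.5 347.2] [707. 379.  58.]
scene red [259 185   5   4  11] [260.8 186.6] [622. -68.  54.]
scene blue [110  73   7   7  23] [112.8  76. ] [ 839. -706.   73.]
scene blue [296  75   8   8  46] [299.5  78.4] [ 375. -295.  149.]
scene blue [120  83  15  10  84] [126.8  87.7] [ 815. -619.   73.]
scene blue [410 263   5   6  23] [411.9 265.7] [413. 312.  30.]
scene blue [378 275   5   5  20] [379.6 277.2] [498. 298.  31.]
scene blue [424 289   5   6  22] [426.  291.3] [426. 382.  30.]
scene blue [391 301   5   6  21] [392.8 303.8] [510. 368.  29.]
scene purple [398 300  14  12 107] [405.  305.6] [497. 390.  49.]
```

View pics/a.png

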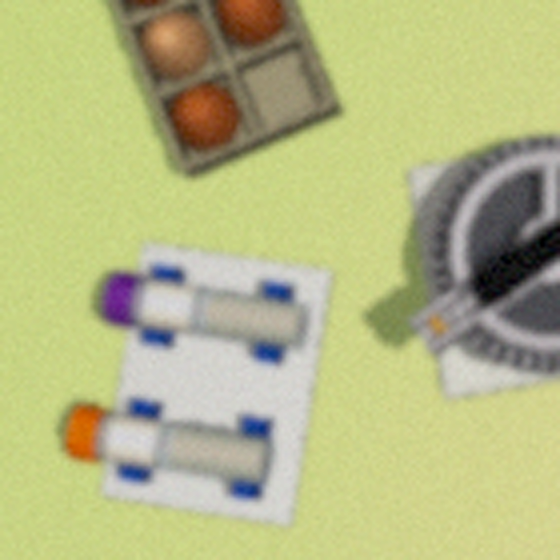

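View pics/b.png

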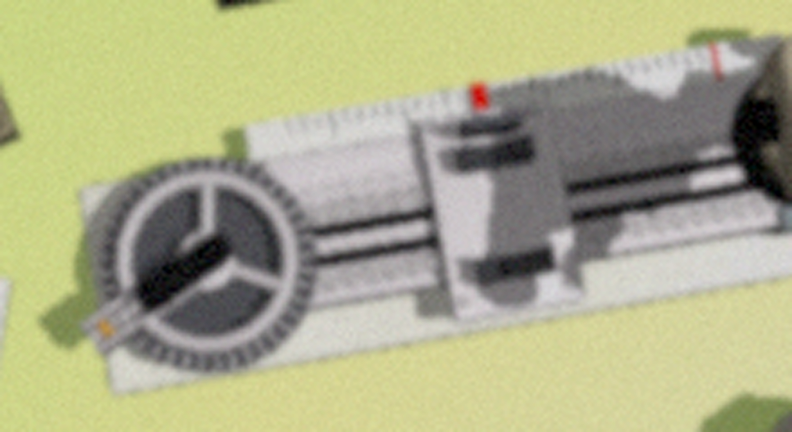

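The crops show the tube in its rest with the cap at a(85,432), hub at b(208,262), hinge at b(105,327), folded grip end at about b(222,245), V rests at b(488,150) and b(515,265), pointer at b(479,96) and red line at b(716,60).

Run:
```python
from h import *
im,d=look('top');C=cloud('top',d);im2,d2=look('scene');C2=cloud('scene',d2)
f=lambda x,y:(x/3.6+240,y/3.6+130)
def P(nm,x,y,z):
    r=onz('top',[f(x,y)],z)[0]; print(nm,r.round(1)); return r
hub=P('hub',208,262,86);piv=P('piv',105,327,106);ge=P('gend',222,245,112)
# red line & pointer subpixel
hsv=cv2.cvtColor(im,cv2.COLOR_BGR2HSV)
red=((hsv[...,0]<8)|(hsv[...,0]>170))&(hsv[...,1]>70)
red[:,:365]=0;red[:,445:]=0;red[:135]=0;red[165:]=0
k,l,s,c=cv2.connectedComponentsWithStats(red.astype('u1'))
for i in range(1,k):
    if s[i,4]>3: print(s[i],c[i],np.median(C[l==i],0).round(1))
ptr=onz('top',[(373,156.5)],54)[0]
# carriage cloud: points z in 75..110 near
for nm,c_ in(('top',C),('scene',C2)):
    m=(c_[...,2]>70)&(c_[...,2]<130)&(c_[...,0]>440)&(c_[...,0]<640)&(c_[...,1]>-150)&(c_[...,1]<-20)
    p=c_[m]; print(nm,len(p),np.histogram(p[:,2],bins=range(70,131,5)))
    for v,u in list(zip(*np.where(m)))[::(4 if nm=='top' else 4)]: print(u,v,c_[v,u].round(0).astype(int),end=';')
    print()
```

```text
hub [510.9 116.5  86. ]
piv [468.4 183.3 106. ]
gend [519.3 105.7 112. ]
[438 146   2   5   5] [438.6 148. ] [ 642.7 -236.    48.6]
[370 154   6   7  35] [372.82857143 156.74285714] [624.  -69.9  52.2]
top 380 (array([16, 54, 76, 95, 67,  8, 25, 39,  0,  0,  0,  0]), array([ 70,  75,  80,  85,  90,  95, 100, 105, 110, 115, 120, 125, 130]))
380 161 [604 -81 103];384 161 [604 -91 102];377 162 [601 -74 106];381 162 [600 -83 107];369 163 [599 -55 104];373 163 [599 -64 106];377 163 [599 -74 103];381 163 [598 -83 104];385 163 [598 -92 107];371 164 [596 -59 107];375 164 [596 -69 107];379 164 [596 -78 105];383 164 [596 -88 104];370 165 [594 -57 107];374 165 [594 -66 105];378 165 [594 -76 101];382 165 [596 -87  91];369 166 [591 -54 109];373 166 [592 -64 101];377 166 [595 -76  85];381 166 [597 -87  71];370 167 [592 -59  87];375 167 [593 -71  80];369 168 [592 -57  76];384 168 [588 -92  91];379 169 [588 -81  80];383 169 [586 -89  90];387 169 [ 587 -100   84];372 170 [586 -64  82];378 170 [586 -79  76];382 170 [584 -87  89];386 170 [583 -96  92];368 171 [582 -53  92];372 171 [583 -63  83];378 171
[... 2865 characters left out ...]
173 [605 -78  88];268 173 [601 -60 105];274 173 [580 -71  81];278 173 [575 -57  92];263 174 [605 -87  75];267 174 [602 -67  94];271 174 [595 -55 102];275 174 [584 -56  94];279 174 [574 -53  91];264 175 [604 -81  76];268 175 [602 -60  98];272 175 [592 -57  94];276 175 [583 -53  93];280 175 [572 -53  86];267 176 [603 -65  89];271 176 [596 -54  96];275 176 [585 -54  89];279 176 [575 -52  84];266 177 [602 -75  73];270 177 [599 -56  91];275 177 [584 -57  81];279 177 [575 -53  79];268 178 [601 -64  80];272 178 [594 -53  87];278 178 [578 -53  77];267 179 [602 -70  70];271 179 [596 -56  81];277 179 [583 -49  81];269 180 [600 -62  74];276 180 [584 -54  72];270 181 [601 -54  78];277 181 [583 -50  71];
```

```bash
cat >> h.py <<'E'
from scipy.spatial.transform import Rotation as R
def go(x,y,z,ang):
    """tool-frame shift/turn to TCP x,y,z, tool pointing down, tool x at azimuth ang (deg)"""
    o=arm.get_obs();T=np.array(o['tcp_rot']);a=np.radians(ang)
    G=np.array([[np.cos(a),np.sin(a),0],[np.sin(a),-np.cos(a),0],[0,0,-1.]])
    s=T.T@(np.array([x,y,z])-o['tool_pos'])
    t=R.from_matrix(T.T@G).as_rotvec(degrees=True)
    print('t',round(o['time'],2),'pos',np.round(o['tool_pos'],1),'F',np.round(o['contact_force'],1),'shift',s.round(1),'turn',t.round(1))
E
python3 - <<'E'
from h import *
go(399.5,348,130,-100.1)
E
```

```text
t 0.3 pos [261.3 540.  230.9] F [ 0.1 -0.4 -0.1] shift [208.  112.5 101. ] turn [ 0.  -0.  74.3]
```

>>> arm_command --pt "42 22 20 0 0 10.6" --pt "84 45 40 0 0 21.2" --pt "125 68 60 0 0 31.8" --pt "167 90 80 0 0 42.4" --pt "208 112 101 0 0 53" --jaw -1

```text
time: 0.92
tool_pos: [400.5, 347.3, 129.8]
tcp_rot: [[0.188, -0.982, 0.0], [-0.982, -0.188, 0.0], [-0.0, -0.0, -1.0]]
contact_force: [1.4, 0.4, -0.1]
grip_width: 1.002
grip_force: 0.0
```

Run:
```python
from h import *
im,d=look('top');im2,d2=look('scene');cv2.imwrite('pics/s2.png',im2)
# tube axis from depth: points z 30..52 near (400,348) in scene view
for n,D in(('top',d),('scene',d2)):
    C=cloud(n,D); im_=im if n=='top' else im2
    hsv=cv2.cvtColor(im_,cv2.COLOR_BGR2HSV)
    m=cv2.inRange(hsv,(5,150,90),(18,255,255))>0
    m&=(abs(C[...,0]-412)<25)&(abs(C[...,1]-412)<30)
    v,u=np.where(m)
    if len(u): print(n,len(u),onz(n,[(u.mean(),v.mean())],48)[0].round(1))
C=cloud('top',d)
# base plate front edge & stage yaw: line fit on rail/scale
g=cv2.GaussianBlur(cv2.cvtColor(im,cv2.COLOR_BGR2GRAY),(3,3),0)
hsv=cv2.cvtColor(im,cv2.COLOR_BGR2HSV)
w=(hsv[...,1]<45)&(hsv[...,2]>70)  # white plate
pts=[]
for u in range(300,450,5):
    vv=np.where(w[170:250,u])[0]
    if len(vv): pts.append((u,vv.max()+170))
P=onz('top',pts,10); ok=np.ones(len(P),bool)
for _ in range(4):
    k=np.polyfit(P[ok,1],P[ok,0],1); r=P[:,0]-np.polyval(k,P[:,1]); ok=abs(r)<2.5
print('plate yaw',-np.degrees(np.arctan(k[0])),ok.sum(),len(P))
# rests: top-level points
for xr in((565,588),(493,517)):
    m=(C[...,2]>86)&(C[...,2]<96)&(C[...,0]>xr[0])&(C[...,0]<xr[1])&(C[...,1]>-120)&(C[...,1]<-40)
    p=C[m]; q=[p[p[:,1]>-76],p[p[:,1]<=-76]] if xr[0]>540 else [p[p[:,1]>-85],p[p[:,1]<=-85]]
    print([a.mean(0).round(1) for a in q],(sum(a.mean(0) for a in q)/2).round(1))
go(399.5,348,130,-100.1)
```

```text
scene 126 [415.3 415.9  48. ]
plate yaw 8.407169266718002 30 30
[array([576. , -56.1,  89.3]), array([580.4, -93.1,  89.6])] [578.2 -74.6  89.4]
[array([500.9, -67.3,  90.3]), array([ 506. , -104.9,   89.5])] [503.4 -86.1  89.9]
t 1.02 pos [400.6 344.9 127.7] F [ 0.2  0.1 -0.7] shift [-3.3  0.5 -2.3] turn [ 0.1 -0.2 20.8]
```

View pics/s2.png

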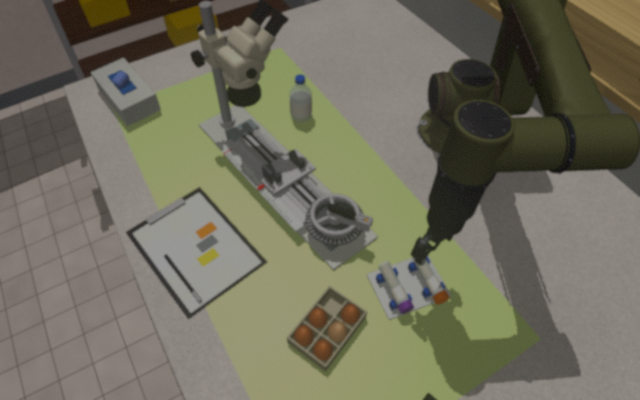

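>>> arm_command --pt "-3 0.5 20 0 0 10.4" --pt "-3 0.5 60 0 0 20.8" --pt "-3 0.5 85 0 0 20.8" --pt "-3 0.5 85 0 0 20.8"

```text
time: 1.52
tool_pos: [397.8, 350.6, 43.5]
tcp_rot: [[-0.166, -0.986, -0.002], [-0.986, 0.166, -0.003], [0.004, 0.002, -1.0]]
contact_force: [0.8, 0.6, 0.4]
grip_width: 1.003
grip_force: 0.0
```

Run:
```python
from h import *
im,d=look('top');im2,d2=look('scene')
a=cv2.resize(im2[235:315,360:460],None,fx=5,fy=5,interpolation=cv2.INTER_CUBIC)
b=cv2.resize(im[190:280,160:260],None,fx=5,fy=5,interpolation=cv2.INTER_CUBIC)
c=np.zeros((450,1000,3),'u1');c[:400,:500]=a;c[:,500:]=b
cv2.imwrite('pics/c.png',cv2.resize(np.clip(c*1.6,0,255).astype('u1'),(800,360)))
go(400,348,18,-100.1)
```

```text
t 1.62 pos [399.1 352.1  46.6] F [0.8 0.2 0.5] shift [ 3.9 -1.5 28.6] turn [-0.1  0.   0.5]
```

View pics/c.png

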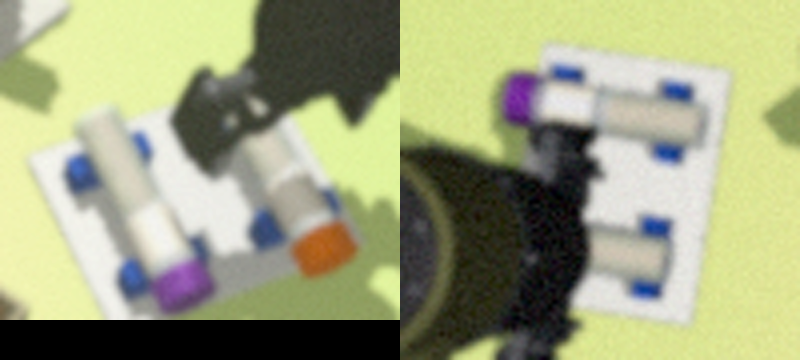

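The fingers straddle the orange tube's body between the blue blocks, clear of the purple tube. I'll go down and close.

>>> arm_command --pt "3.5 -1 15 0 0 0.5" --pt "3.5 -1 27 0 0 0.5" --pt "3.5 -1 28.5 0 0 0.5" --pt "3.5 -1 28.5 0 0 0.5" --pt "3.5 -1 28.5 0 0 0.5"

```text
time: 2.25
tool_pos: [399.3, 348.1, 17.2]
tcp_rot: [[-0.176, -0.984, 0.001], [-0.984, 0.176, 0.0], [-0.001, -0.0, -1.0]]
contact_force: [-0.5, 0.0, 0.2]
grip_width: 1.001
grip_force: 0.0
```

>>> arm_command --pt "0 0 0 0 0 0" --pt "0 0 0 0 0 0" --pt "0 0 0 0 0 0" --pt "0 0 0 0 0 0" --pt "0 0 0 0 0 0" --jaw 1 --grip_force 40

```text
time: 2.88
tool_pos: [396.7, 348.4, 17.1]
tcp_rot: [[-0.175, -0.985, -0.004], [-0.985, 0.175, 0.0], [0.001, 0.004, -1.0]]
contact_force: [-16.4, -0.8, 9.2]
grip_width: 0.341
grip_force: 39.5
```

>>> arm_command --pt "0 2 -2 0 0 0" --pt "0 2 -15 0 0 0" --pt "0 2 -50 0 0 0" --pt "0 2 -90 0 0 0" --pt "0 2 -120 0 0 0"

```text
time: 3.5
tool_pos: [397.8, 348.3, 139.7]
tcp_rot: [[-0.176, -0.984, 0.002], [-0.984, 0.176, 0.002], [-0.002, -0.002, -1.0]]
contact_force: [0.9, 0.7, -0.5]
grip_width: 0.337
grip_force: 39.5
```

Run:
```python
from h import *
im2,d2=look('scene')
go(526,-82,125,8.4)
T=np.array(arm.get_obs()['tcp_rot']); p=np.array(arm.get_obs()['tool_pos'])
C=cloud('scene',d2);hsv=cv2.cvtColor(im2,cv2.COLOR_BGR2HSV)
m=(cv2.inRange(hsv,(5,150,80),(18,255,255))>0)&(abs(C[...,0]-412)<60)&(abs(C[...,1]-412)<70)
v,u=np.where(m); print(len(u),C[m].mean(0).round(1), ((C[m].mean(0)-p)@T).round(1))
```

```text
t 3.55 pos [399.2 349.3 144.2] F [ 0.9 -0.8  3.7] shift [ 402.4 -200.6   17.6] turn [  -0.6   -0.  -108.5]
147 [415.8 415.  167.8] [-67.7  -5.  -23.1]
```

>>> arm_command --pt "36 -18 0 0 0 -10" --pt "73 -36 0 0 0 -20" --pt "110 -54 0 0 0 -30" --pt "146 -73 0 0 0 -40" --pt "183 -91 0 0 0 -50"

```text
time: 4.18
tool_pos: [455.1, 150.6, 137.6]
tcp_rot: [[0.645, -0.764, 0.001], [-0.764, -0.645, 0.0], [0.001, -0.001, -1.0]]
contact_force: [0.5, -0.1, -0.4]
grip_width: 0.339
grip_force: 39.5
```

```bash
python3 -c "
from h import *
go(526,-82,138,8.4)"
```

```text
t 4.17 pos [455.1 150.6 137.6] F [ 0.5 -0.1 -0.4] shift [223.4  95.9  -0.4] turn [ -0.   -0.1 -58.2]
```

>>> arm_command --pt "45 19 0 0 0 -10.5" --pt "89 38 0 0 0 -21" --pt "134 57 0 0 0 -31.5" --pt "178 77 0 0 0 -42" --pt "223 96 0 0 0 -52.5"

```text
time: 4.8
tool_pos: [523.2, -78.3, 137.7]
tcp_rot: [[1.0, -0.004, 0.001], [-0.004, -1.0, -0.0], [0.001, 0.0, -1.0]]
contact_force: [0.5, 1.1, -1.5]
grip_width: 0.336
grip_force: 39.5
```

```bash
python3 -c "
from h import *
go(528,-82,115,8.4)"
```

```text
t 4.8 pos [523.2 -78.3 137.7] F [ 0.5  1.1 -1.5] shift [ 4.8  3.6 22.7] turn [ 0.  -0.1 -8.6]
```

>>> arm_command --pt "4.8 3.7 10 0 0 -8.6" --pt "4.8 3.7 20 0 0 -8.6" --pt "4.8 3.7 22 0 0 -8.6" --pt "4.8 3.7 22 0 0 -8.6"

```text
time: 5.3
tool_pos: [527.5, -79.6, 115.2]
tcp_rot: [[0.99, 0.139, 0.0], [0.139, -0.99, -0.0], [0.0, 0.0, -1.0]]
contact_force: [-0.3, -0.3, 0.0]
grip_width: 0.34
grip_force: 39.6
```

Run:
```python
from h import *
im,d=look('top');im2,d2=look('scene')
a=cv2.resize(im2[110:230,220:340],None,fx=4,fy=4,interpolation=cv2.INTER_CUBIC)
b=cv2.resize(im[130:250,330:430],None,fx=4,fy=4,interpolation=cv2.INTER_CUBIC)
cv2.imwrite('pics/d.png',np.clip(np.hstack([a,b[:480]])*1.6,0,255).astype('u1'))
go(528,-82,100,8.4)
T=np.array(arm.get_obs()['tcp_rot']); p=np.array(arm.get_obs()['tool_pos'])
for n,i_,D in(('top',im,d),('scene',im2,d2)):
    C=cloud(n,D);hsv=cv2.cvtColor(i_,cv2.COLOR_BGR2HSV)
    m=(cv2.inRange(hsv,(5,130,60),(18,255,255))>0)&(abs(C[...,0]-465)<40)&(abs(C[...,1]+90)<50)
    if m.any(): print(n,m.sum(),C[m].mean(0).round(1), ((C[m].mean(0)-p)@T).round(1))
```

```text
t 5.4 pos [527.8 -79.6 115.5] F [-0.8 -0.  -0.8] shift [-0.1  2.4 15.5] turn [ 0.  -0.1 -0.3]
top 107 [463.9 -89.1 141. ] [-64.5   0.4 -25.6]
scene 69 [464.6 -81.9 145. ] [-62.8  -6.6 -29.6]
```

View pics/d.png

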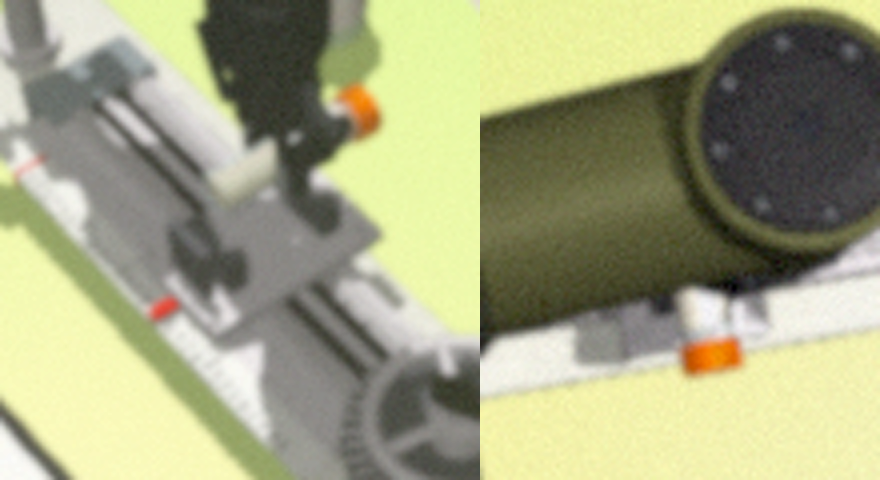

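The tube hangs over the V's with its cap towards the robot, roughly aligned; it is about 2 mm off laterally, so I correct and lower.

>>> arm_command --pt "0 2.2 10 0 0 0" --pt "0 2.2 22 0 0 0" --pt "0 2.2 31 0 0 0" --pt "0 2.2 34 0 0 0" --pt "0 2.2 34 0 0 0"

```text
time: 6.02
tool_pos: [527.8, -82.4, 80.7]
tcp_rot: [[0.99, 0.14, -0.0], [0.14, -0.99, -0.0], [-0.0, 0.0, -1.0]]
contact_force: [-0.3, 0.6, -0.8]
grip_width: 0.335
grip_force: 39.6
```

>>> arm_command --pt "0 0 1.5 0 0 0" --pt "0 0 3 0 0 0" --pt "0 0 4.5 0 0 0" --pt "0 0 4.5 0 0 0"

```text
time: 6.52
tool_pos: [528.0, -82.5, 76.6]
tcp_rot: [[0.99, 0.14, 0.0], [0.14, -0.99, -0.0], [0.0, 0.0, -1.0]]
contact_force: [0.6, -0.8, -0.0]
grip_width: 0.337
grip_force: 39.8
```

>>> arm_command --pt "0 0 0.7 0 0 0" --pt "0 0 1.4 0 0 0" --pt "0 0 1.4 0 0 0"

```text
time: 6.9
tool_pos: [528.1, -82.6, 76.2]
tcp_rot: [[0.99, 0.14, 0.001], [0.14, -0.99, -0.001], [0.001, 0.001, -1.0]]
contact_force: [-2.3, -0.9, 6.0]
grip_width: 0.334
grip_force: 40.3
```

>>> arm_command --pt "4 0 -0.6 0 0 0" --pt "8 0 -0.6 0 0 0" --pt "10 0 -0.6 0 0 0" --pt "11 0 -0.6 0 0 0" --pt "11 0 -0.6 0 0 0"

```text
time: 7.52
tool_pos: [538.7, -81.1, 76.1]
tcp_rot: [[0.99, 0.14, -0.001], [0.14, -0.99, -0.001], [-0.001, 0.001, -1.0]]
contact_force: [-5.0, -0.1, 6.5]
grip_width: 0.34
grip_force: 40.3
```

>>> arm_command --pt "1 0 0 0 0 0" --pt "2 0 0 0 0 0" --pt "2.5 0 0 0 0 0" --pt "2.5 0 0 0 0 0"

```text
time: 8.02
tool_pos: [541.1, -80.7, 76.2]
tcp_rot: [[0.99, 0.14, -0.001], [0.14, -0.99, -0.001], [-0.001, 0.001, -1.0]]
contact_force: [-5.1, -0.3, 7.1]
grip_width: 0.336
grip_force: 40.3
```

>>> arm_command --pt "1 0 -0.5 0 0 0" --pt "2 0 -0.5 0 0 0" --pt "3 0 -0.5 0 0 0" --pt "3 0 -0.5 0 0 0"

```text
time: 8.52
tool_pos: [544.1, -80.2, 76.2]
tcp_rot: [[0.99, 0.14, -0.001], [0.14, -0.99, -0.001], [-0.001, 0.0, -1.0]]
contact_force: [-3.1, -0.8, 4.9]
grip_width: 0.343
grip_force: 40.2
```

>>> arm_command --pt "1 0 -0.3 0 0 0" --pt "2 0 -0.3 0 0 0" --pt "3 0 -0.3 0 0 0" --pt "3 0 -0.3 0 0 0"

```text
time: 9.02
tool_pos: [544.1, -80.3, 76.1]
tcp_rot: [[0.99, 0.14, -0.008], [0.14, -0.99, -0.001], [-0.008, 0.0, -1.0]]
contact_force: [-17.9, 0.4, 12.2]
grip_width: 0.339
grip_force: 40.8
```

Hard stop at 544 mm with 18 N: home. Release and rise.

>>> arm_command --pt "-1.5 0 0 0 0 0" --pt "-1.5 0 0 0 0 0" --pt "-1.5 0 0 0 0 0" --pt "-1.5 0 0 0 0 0" --pt "-1.5 0 0 0 0 0" --jaw -1

```text
time: 9.65
tool_pos: [545.8, -79.8, 76.3]
tcp_rot: [[0.99, 0.14, 0.0], [0.14, -0.99, -0.0], [0.0, 0.0, -1.0]]
contact_force: [-0.0, 0.7, -0.8]
grip_width: 0.999
grip_force: 0.0
```

>>> arm_command --pt "-1.5 0 -20 0 0 0" --pt "-1.5 0 -60 0 0 0" --pt "-1.5 0 -100 0 0 0" --pt "-1.5 0 -100 0 0 0"

```text
time: 10.15
tool_pos: [546.0, -80.1, 180.7]
tcp_rot: [[0.99, 0.14, 0.007], [0.14, -0.99, 0.0], [0.007, 0.001, -1.0]]
contact_force: [-0.1, 0.5, 0.4]
grip_width: 0.999
grip_force: 0.0
```

Run:
```python
from h import *
go(520,102,175,-57.5)
im,d=look('top');im2,d2=look('scene')
for n,i_,D in(('top',im,d),('scene',im2,d2)):
    C=cloud(n,D);hsv=cv2.cvtColor(i_,cv2.COLOR_BGR2HSV)
    m=(cv2.inRange(hsv,(5,130,60),(18,255,255))>0)&(abs(C[...,0]-475)<40)&(abs(C[...,1]+90)<50)
    if m.any(): print(n,m.sum(),C[m].mean(0).round(1))
```

```text
t 10.15 pos [546.  -80.1 180.7] F [-0.1  0.5  0.4] shift [  -0.2 -184.     5.5] turn [-0.2 -0.4 65.5]
top 86 [480.5 -87.7 108.2]
scene 57 [480.4 -82.1 105.9]
```

>>> arm_command --pt "0 -37 0 0 0 10.5" --pt "-1 -74 0 0 0 21" --pt "-3 -111 0 0 0 31.5" --pt "-5 -148 0 0 0 42" --pt "-7 -190 0 0 0 52.5"

```text
time: 10.88
tool_pos: [509.8, 108.0, 174.8]
tcp_rot: [[0.709, -0.705, -0.002], [-0.705, -0.709, -0.001], [-0.001, 0.002, -1.0]]
contact_force: [0.0, 0.1, 0.6]
grip_width: 0.996
grip_force: 0.0
```

```bash
python3 -c "
from h import *
go(512.7,113,130,-57)"
```

```text
t 10.88 pos [509.8 108.  174.8] F [0.  0.1 0.6] shift [-1.4 -5.7 44.8] turn [ 0.1  0.  12.2]
```

>>> arm_command --pt "-1.4 -5.7 15 0 0 10" --pt "-1.4 -5.7 35 0 0 12" --pt "-1.4 -5.7 45 0 0 12" --pt "-1.4 -5.7 45 0 0 12"

```text
time: 11.38
tool_pos: [513.2, 111.3, 130.0]
tcp_rot: [[0.554, -0.833, -0.002], [-0.833, -0.554, -0.001], [0.0, 0.003, -1.0]]
contact_force: [0.1, -0.6, -0.0]
grip_width: 1.002
grip_force: 0.0
```

Run:
```python
from h import *
im2,d2=look('scene')
a=cv2.resize(im2[170:260,285:395],None,fx=6,fy=6,interpolation=cv2.INTER_CUBIC)
cv2.imwrite('pics/e.png',np.clip(a*1.6,0,255).astype('u1'))
go(512.7,113,90,-57)
print(proj('scene',[(512.7,113,101),(475.1,171.9,108),(521,100.5,112)]))
```

```text
t 11.43 pos [513.7 111.5 131.1] F [ 0.4 -0.8  0.9] shift [-1.8 -0.1 41.1] turn [ 0.  -0.   0.6]
[[333.59252914 207.22833496]
 [360.4116317  216.41246253]
 [328.06060061 202.34457546]]
```

View pics/e.png

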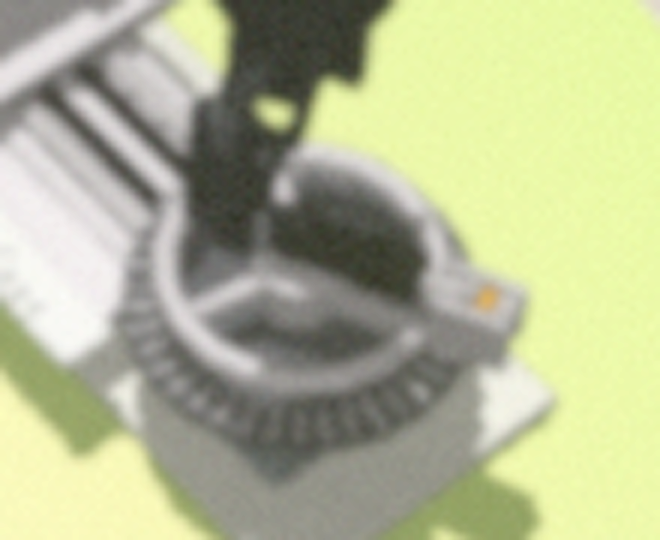

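The fingers straddle the grip's free end, and the fork is at e(470,310). I'll descend and close gently.

>>> arm_command --pt "-1.8 0 15 0 0 0.6" --pt "-1.8 0 30 0 0 0.6" --pt "-1.8 0 39 0 0 0.6" --pt "-1.8 0 40.5 0 0 0.6" --pt "-1.8 0 40.5 0 0 0.6"

```text
time: 12.05
tool_pos: [512.8, 113.7, 91.1]
tcp_rot: [[0.544, -0.839, 0.0], [-0.839, -0.544, -0.0], [0.0, -0.0, -1.0]]
contact_force: [0.7, -0.2, 0.0]
grip_width: 1.001
grip_force: 0.0
```

>>> arm_command --pt "0 0 0 0 0 0" --pt "0 0 0 0 0 0" --pt "0 0 0 0 0 0" --pt "0 0 0 0 0 0" --pt "0 0 0 0 0 0" --jaw 1 --grip_force 25

```text
time: 12.68
tool_pos: [513.7, 114.2, 91.4]
tcp_rot: [[0.544, -0.839, 0.003], [-0.839, -0.544, 0.001], [0.001, -0.003, -1.0]]
contact_force: [6.0, 1.8, -1.8]
grip_width: 0.239
grip_force: 27.3
```

>>> arm_command --pt "-0.3 -1 -6 0 0 0" --pt "-1.1 -1 -12 0 0 0" --pt "-4.2 -1 -23.7 0 0 0" --pt "-9.3 -1 -34.7 0 0 0" --pt "-9.3 -1 -34.7 0 0 0"

```text
time: 13.3
tool_pos: [508.0, 123.1, 125.2]
tcp_rot: [[0.544, -0.839, -0.001], [-0.839, -0.544, 0.001], [-0.002, -0.0, -1.0]]
contact_force: [2.0, 4.4, -4.4]
grip_width: 0.241
grip_force: 25.2
```

>>> arm_command --pt "-6.9 0 -9.9 0 0 0" --pt "-15.5 0 -18.5 0 0 0" --pt "-25.4 0 -25.4 0 0 0" --pt "-36.4 0 -30.5 0 0 0" --pt "-48 0 -33.6 0 0 0"

```text
time: 13.92
tool_pos: [482.3, 162.5, 160.6]
tcp_rot: [[0.544, -0.839, 0.001], [-0.839, -0.544, -0.0], [0.001, -0.001, -1.0]]
contact_force: [0.5, -0.7, 1.4]
grip_width: 0.23
grip_force: 24.7
```

>>> arm_command --pt "-6 0 -0.8 0 0 0" --pt "-11 0 -1.1 0 0 0" --pt "-12.5 0 -1.1 0 0 0" --pt "-12.5 0 -1.1 0 0 0"

```text
time: 14.42
tool_pos: [475.6, 173.1, 161.4]
tcp_rot: [[0.544, -0.839, 0.001], [-0.839, -0.544, 0.0], [0.0, -0.001, -1.0]]
contact_force: [-0.6, 0.1, 5.6]
grip_width: 0.2
grip_force: 23.4
```

Run:
```python
from h import *
go(475,171.9,160,-57)
im2,d2=look('scene')
a=cv2.resize(im2[130:260,285:425],None,fx=4.5,fy=4.5,interpolation=cv2.INTER_CUBIC)
cv2.imwrite('pics/f.png',np.clip(a*1.6,0,255).astype('u1'))
```

```text
t 14.43 pos [475.6 173.1 161.4] F [-0.6  0.1  5.6] shift [0.7 1.2 1.4] turn [-0.1 -0.  -0. ]
```

View pics/f.png

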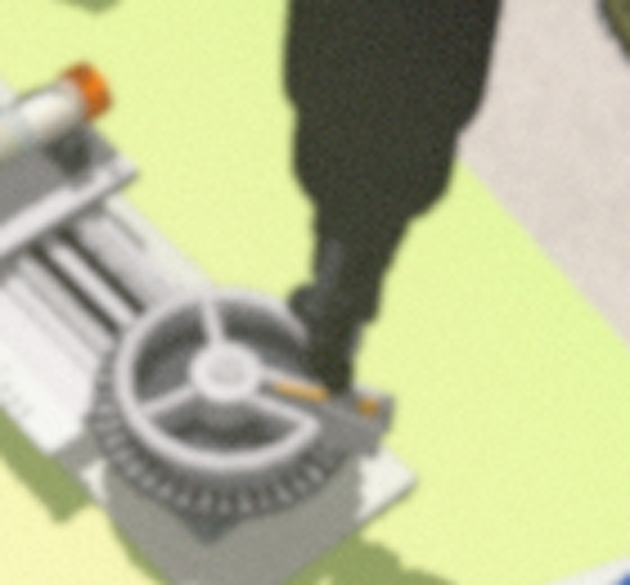

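The picture shows the wheel clear of the crank, which now stands in the gripper at f(340,360), with the tube in the V's at f(60,110). The opening fell to 0.20, so I'll let go and check the crank numerically.

>>> arm_command --pt "0 0 0 0 0 0" --pt "0 0 0 0 0 0" --pt "0 0 0 0 0 0" --pt "0 0 -35 0 0 0" --pt "0 0 -80 0 0 0" --jaw -1

```text
time: 15.1
tool_pos: [475.0, 172.5, 239.9]
tcp_rot: [[0.544, -0.839, -0.003], [-0.839, -0.544, -0.002], [0.0, 0.003, -1.0]]
contact_force: [0.4, 1.1, 0.6]
grip_width: 0.999
grip_force: 0.0
```

```bash
cat >> h.py <<'E'
def crank(c=(475,172),r=60):
    for n in('scene','top'):
        im,d=look(n);C=cloud(n,d);hsv=cv2.cvtColor(im,cv2.COLOR_BGR2HSV)
        m=(np.hypot(C[...,0]-c[0],C[...,1]-c[1])<r)&(C[...,2]>112)&(C[...,2]<200)
        p=C[m]
        for lo in range(112,200,15):
            q=p[(p[:,2]>=lo)&(p[:,2]<lo+15)]
            if len(q): print(n,lo,len(q),np.median(q,0).round(0),np.ptp(q,0).round(0))
E
python3 -c "
from h import *
go(475,172,150,-57);crank()"
```

```text
t 15.1 pos [475.  172.5 239.9] F [0.4 1.1 0.6] shift [ 0.4 -0.1 89.9] turn [ 0.2 -0.  -0.1]
scene 112 11 [481. 180. 120.] [15. 29. 12.]
scene 127 38 [483. 181. 134.] [20. 16. 14.]
scene 142 35 [483. 180. 150.] [17. 14. 14.]
scene 157 38 [482. 180. 165.] [18. 16. 14.]
scene 172 58 [480. 178. 183.] [19. 18. 14.]
scene 187 20 [477. 175. 188.] [17. 16.  3.]
```

The crank stands upright with its end at 187 mm and axis about (477,174). Regrip lower for winding.

>>> arm_command --pt "0 -2 40 0 0 0" --pt "0 -2 80 0 0 0" --pt "0 -2 90 0 0 0" --pt "0 -2 90 0 0 0"

```text
time: 15.7
tool_pos: [477.4, 173.7, 150.6]
tcp_rot: [[0.544, -0.839, 0.0], [-0.839, -0.544, -0.001], [0.001, 0.0, -1.0]]
contact_force: [0.7, -0.3, 0.3]
grip_width: 0.999
grip_force: 0.0
```

>>> arm_command --pt "0 0 0 0 0 0" --pt "0 0 0 0 0 0" --pt "0 0 0 0 0 0" --pt "0 0 0 0 0 0" --pt "0 0 0 0 0 0" --jaw 1 --grip_force 25

```text
time: 16.32
tool_pos: [477.4, 174.0, 150.8]
tcp_rot: [[0.544, -0.839, 0.001], [-0.839, -0.544, 0.0], [0.0, -0.001, -1.0]]
contact_force: [0.7, 0.1, 1.9]
grip_width: 0.242
grip_force: 26.0
```

```bash
cat >> h.py <<'E'
def wind(hub=(512,117.5),step=20,n=5,turn=-2.6,z=150,r=66):
    o=arm.get_obs();T=np.array(o['tcp_rot']);p=np.array(o['tool_pos'])
    v=p[:2]-hub;phi=np.degrees(np.arctan2(v[1],v[0]))
    print('t',round(o['time'],2),'pos',p.round(1),'F',np.round(o['contact_force'],1),'phi',phi.round(1),'rad',np.hypot(*v).round(1),'toolx',np.degrees(np.arctan2(T[1,0],T[0,0])).round(1))
    for i in range(1,n+1):
        a=np.radians(phi-step*i); q=np.array([hub[0]+r*np.cos(a),hub[1]+r*np.sin(a),z])
        print((T.T@(q-p)).round(1).tolist(),turn*i)
E
python3 -c "
from h import *
wind()"
```

```text
t 16.32 pos [477.4 174.  150.8] F [0.7 0.1 1.9] phi 121.5 rad 66.2 toolx -57.0
[4.8, -22.5, 0.8] -2.6
[16.7, -42.0, 0.8] -5.2
[34.7, -56.3, 0.8] -7.800000000000001
[56.4, -63.6, 0.8] -10.4
[79.3, -63.0, 0.8] -13.0
```

>>> arm_command --pt "4.8 -22.5 0 0 0 -2.6" --pt "16.7 -42 0 0 0 -5.2" --pt "34.7 -56.3 0 0 0 -7.8" --pt "34.7 -56.3 0 0 0 -7.8"

```text
time: 16.82
tool_pos: [545.0, 175.2, 150.8]
tcp_rot: [[0.652, -0.758, 0.002], [-0.758, -0.652, 0.0], [0.001, -0.002, -1.0]]
contact_force: [1.4, 0.9, 3.3]
grip_width: 0.247
grip_force: 26.6
```

```bash
python3 -c "
from h import *
wind()"
```

```text
t 16.82 pos [545.  175.2 150.8] F [1.4 0.9 3.3] phi 60.3 rad 66.5 toolx -49.3
[22.8, -3.4, 0.9] -2.6
[45.3, 0.8, 0.9] -5.2
[65.1, 12.4, 0.9] -7.800000000000001
[79.7, 30.0, 0.9] -10.4
[87.4, 51.6, 0.8] -13.0
```

Forces are tiny, so the centre is good.

>>> arm_command --pt "22.8 -3.4 0 0 0 -2.6" --pt "45.3 0.8 0 0 0 -5.2" --pt "65.1 12.4 0 0 0 -7.8" --pt "79.7 30 0 0 0 -10.4" --pt "87.4 51.6 0 0 0 -13"

```text
time: 17.45
tool_pos: [562.1, 74.6, 150.8]
tcp_rot: [[0.807, -0.591, 0.003], [-0.591, -0.807, -0.0], [0.003, -0.001, -1.0]]
contact_force: [1.9, 0.4, 3.3]
grip_width: 0.243
grip_force: 26.6
```

```bash
python3 -c "
from h import *
wind()"
```

```text
t 17.45 pos [562.1  74.6 150.8] F [1.9 0.4 3.3] phi -40.5 rad 66.0 toolx -36.2
[-5.6, 22.2, 0.8] -2.6
[-18.5, 41.2, 0.7] -5.2
[-37.1, 54.5, 0.7] -7.800000000000001
[-59.2, 60.7, 0.6] -10.4
[-82.1, 59.0, 0.5] -13.0
```

>>> arm_command --pt "-5.6 22.2 0 0 0 -2.6" --pt "-18.5 41.2 0 0 0 -5.2" --pt "-37.1 54.5 0 0 0 -7.8" --pt "-59.2 60.7 0 0 0 -10.4" --pt "-82.1 59 0 0 0 -13"

```text
time: 18.08
tool_pos: [460.3, 77.6, 150.9]
tcp_rot: [[0.919, -0.394, 0.004], [-0.394, -0.919, 0.003], [0.002, -0.004, -1.0]]
contact_force: [8.9, 5.5, -0.4]
grip_width: 0.244
grip_force: 26.4
```

```bash
python3 -c "
from h import *
wind()"
```

```text
t 18.07 pos [460.3  77.6 150.9] F [ 8.9  5.5 -0.4] phi -142.3 rad 65.3 toolx -23.2
[-18.1, -13.8, 0.9] -2.6
[-29.9, -33.5, 0.9] -5.2
[-34.3, -56.0, 1.0] -7.800000000000001
[-30.6, -78.6, 1.1] -10.4
[-19.5, -98.7, 1.2] -13.0
```

```bash
python3 -c "
from h import *
wind(hub=(513,118.3),r=65.5)"
```

```text
t 18.07 pos [460.3  77.6 150.9] F [ 8.9  5.5 -0.4] phi -142.3 rad 66.6 toolx -23.2
[-17.1, -15.3, 0.9] -2.6
[-28.8, -34.8, 0.9] -5.2
[-33.2, -57.1, 1.0] -7.800000000000001
[-29.6, -79.6, 1.1] -10.4
[-18.5, -99.5, 1.2] -13.0
```

>>> arm_command --pt "-17.1 -15.3 0 0 0 -2.6" --pt "-28.8 -34.8 0 0 0 -5.2" --pt "-33.2 -57.1 0 0 0 -7.8" --pt "-29.6 -79.6 0 0 0 -10.4" --pt "-18.5 -99.5 0 0 0 -13"

```text
time: 18.7
tool_pos: [482.7, 177.5, 150.8]
tcp_rot: [[0.985, -0.175, 0.0], [-0.175, -0.985, 0.002], [-0.0, -0.002, -1.0]]
contact_force: [-2.0, 1.1, 5.4]
grip_width: 0.242
grip_force: 26.9
```

```bash
cat >> h.py <<'E'
def pointer():
    im,d=look('scene');C=cloud('scene',d);hsv=cv2.cvtColor(im,cv2.COLOR_BGR2HSV)
    m=(((hsv[...,0]<6)|(hsv[...,0]>172))&(hsv[...,1]>90)&(C[...,0]>600)&(C[...,0]<670)&(C[...,1]<-30)&(C[...,1]>-290))
    k,l,s,c=cv2.connectedComponentsWithStats(m.astype('u1'))
    a=np.radians(8.4)
    for i in range(1,k):
        if s[i,4]>2:
            r=onz('scene',[c[i]],52)[0]; print(s[i],c[i].round(1),r.round(1),'ystage',(r[1]*np.cos(a)-r[0]*np.sin(a)).round(1))
E
python3 -c "
from h import *
wind(hub=(513,118.3),r=65.5,turn=-3);pointer()"
```

```text
t 18.7 pos [482.7 177.5 150.8] F [-2.   1.1  5.4] phi 117.1 rad 66.6 toolx -10.1
[20.9, -9.5, 0.8] -3
[43.5, -12.4, 0.8] -6
[65.6, -7.3, 0.8] -9
[84.7, 5.0, 0.8] -12
[98.5, 23.1, 0.7] -15
[231 156   7   5  21] [234.3 158.2] [ 640.7 -195.7   52. ] ystage -287.2
```

>>> arm_command --pt "20.9 -9.5 0 0 0 -3" --pt "43.5 -12.4 0 0 0 -6" --pt "65.6 -7.3 0 0 0 -9" --pt "75.9 -2 0 0 0 -10.5" --pt "75.9 -2 0 0 0 -10.5"

```text
time: 19.38
tool_pos: [560.2, 165.2, 150.9]
tcp_rot: [[1.0, 0.005, 0.005], [0.005, -1.0, 0.003], [0.005, -0.003, -1.0]]
contact_force: [5.2, 4.1, 3.4]
grip_width: 0.25
grip_force: 26.5
```

Run:
```python
from h import *
wind(hub=(513,118.3),r=65.5,turn=-5,step=10)
pointer()
im,d=look('scene'); a=im[143:168,212:245]
print(onz('scene',[(224,154.5),(231,149.7)],49).round(1))
b=cv2.imread('pics/s2.png')
for n,i in(('now',im),('before',b)):
    h=cv2.cvtColor(i,cv2.COLOR_BGR2LAB)[...,1].astype(int)-128
    print(n);print(h[144:166,216:244])
```

```text
t 19.38 pos [560.2 165.2 150.9] F [5.2 4.1 3.4] phi 44.8 rad 66.6 toolx 0.3
[6.5, 9.5, 0.9] -5
[12.2, 19.5, 0.9] -10
[16.0, 30.2, 0.9] -15
[17.9, 41.5, 0.9] -20
[17.8, 52.9, 0.8] -25
[225 150   8   6  25] [228.6 152.6] [ 645.8 -223.    52. ] ystage -315.0
[[ 659.  -225.6   49. ]
 [ 634.6 -232.1   49. ]]
now
[[ -3  -2  -1  -1  -2  -1  -2  -1  -2  -1  -1   0   0   0   0   0  -1  -1
   -2  -2  -3  -4  -2  -2  -2  -2  -2  -1]
 [ -6  -3  -2  -2  -1  -2  -1   0  -1  -1  -1   0  -1   0  -1   0  -1  -1
   -2   0  -2  -3  -2  -2  -1  -1  -1  -3]
 [ -9  -6  -4  -2  -2  -2  -3  -2  -1  -1   0   0   0  -1   0   1   0   0
   -1  -2  -1  -3  -2  -2  -1  -3  -3  -2]
 [-10  -8  -5  -4  -1  -1  -1  -1  -1  -1  -1  -1  -2   0   0   0   0  -1
    0   0   0  -2  -4  -2  -2  -2   0  -2]
 [-10 -10  -8  -5  -3  -3  -3  -1  -1   0   0  -1   0   2   2   0   0   0
   -1   0  -1  -1  -3  -3  -2  -2  -1  -1]
 [-11 -10 -10  -8  -5  -3  -1  -1   0   0   0   1   4   7   6   4   1   0
    0   0   0   0  -2  -1  -2  -1  -1   0]
 [-10 -11 -10 -10  -8  -5  -2  -1  -1   1   3   7  12  16  16  11   4   1
    1   1   0  
[... 3665 characters left out ...]
-10 -10 -11 -12 -11 -10 -10 -10 -10 -12 -10 -11  -8  -5  -3  -1  -1  -1
    0   0  -1  -1   0   0  -1  -1   0   0]
 [-10 -10  -9 -11 -11 -11 -11 -10 -10 -11 -11 -11 -10  -8  -4  -2  -2  -1
    0  -1  -1  -1   0  -1  -1  -1   0   0]
 [-10 -11 -10 -11 -12 -11 -10  -9 -10 -11 -11 -11 -10  -9  -7  -5  -2  -1
   -2   0   0  -1  -1   0  -1  -1  -1  -1]
 [-11 -10 -10 -10 -11 -11 -10 -11 -10 -10 -10 -10 -11 -10 -10  -8  -4  -3
   -2  -1  -1  -1  -1  -1  -2  -1  -1  -1]
 [-10 -10 -10  -9 -10 -10 -10 -11 -10 -10 -11 -10 -10 -10 -10  -9  -7  -4
   -2  -1  -1  -1  -1  -1   0  -1  -1  -1]
 [-10  -9 -10 -10 -10 -11 -10  -9  -9 -10  -9 -11 -10 -10 -11 -10  -9  -8
   -4  -2  -1  -1  -1   0  -1  -1  -2  -1]]
```

```bash
cat >> h.py <<'E'
def ptop(line=(438.6,148.0)):
    im,d=look('top');C=cloud('top',d);a_=cv2.cvtColor(im,cv2.COLOR_BGR2LAB)[...,1].astype(float)-128
    w=np.where(a_>14,a_,0);w[:,:365]=0;w[:,460:]=0;w[:130]=0;w[170:]=0
    v,u=np.mgrid[0:400,0:640];m=w>0;c=((w*u).sum()/w.sum(),(w*v).sum()/w.sum())
    z=np.median(C[m][:,2]);p=onz('top',[c],53)[0];l=onz('top',[line],49)[0];a=np.radians(8.4)
    e=np.array([-np.sin(a),np.cos(a)])
    print('ptr px',np.round(c,1),m.sum(),'u',u[m].min(),u[m].max(),'z',z.round(1),p.round(1),'to go mm',((p-l)[:2]@e).round(1))
E
python3 -c "
from h import *
ptop()"
```

```text
ptr px [433.5 145.9] 36 u 431 438 z 52.2 [ 647.1 -221.9   53. ] to go mm 12.7
```

```bash
python3 -c "
from h import *
wind(hub=(513.2,118.3),r=66.3,step=9.5,n=4,turn=-1.6)"
```

```text
t 19.52 pos [559.7 165.6 150.9] F [6.2 4.1 1.4] phi 45.5 rad 66.4 toolx 0.3
[7.1, 8.4, 0.9] -1.6
[12.7, 17.8, 0.9] -3.2
[16.7, 28.1, 0.9] -4.800000000000001
[19.0, 38.8, 0.9] -6.4
```

>>> arm_command --pt "7.1 8.4 0 0 0 -1.6" --pt "12.7 17.8 0 0 0 -3.2" --pt "16.7 28.1 0 0 0 -4.8" --pt "19 38.8 0 0 0 -6.4" --pt "19 38.8 0 0 0 -6.4"

```text
time: 20.15
tool_pos: [578.8, 125.0, 150.9]
tcp_rot: [[0.993, 0.116, 0.004], [0.116, -0.993, 0.001], [0.004, -0.0, -1.0]]
contact_force: [6.1, -0.3, 2.7]
grip_width: 0.242
grip_force: 26.5
```

Run:
```python
from h import *
wind(hub=(513.2,118.3),r=66.3,step=5,n=1)
ptop();pointer()
im,d=look('top');a=im[130:165,420:460]
im2,d2=look('scene');b=im2[138:168,205:250]
f=lambda i:cv2.resize(i,(400,300),interpolation=cv2.INTER_CUBIC)
cv2.imwrite('pics/g.png',np.clip(np.hstack([f(a),f(b)])*1.6,0,255).astype('u1'))
```

```text
t 20.15 pos [578.8 125.  150.9] F [ 6.1 -0.3  2.7] phi 5.8 rad 66.0 toolx 6.6
[-0.0, 5.8, 0.9] -2.6
ptr px [438.7 145.3] 36 u 437 441 z 53.5 [ 648.3 -235.1   53. ] to go mm -0.6
[224 148   6   5  20] [226.7 150. ] [ 646.2 -234.7   52. ] ystage -326.6
```

View pics/g.png

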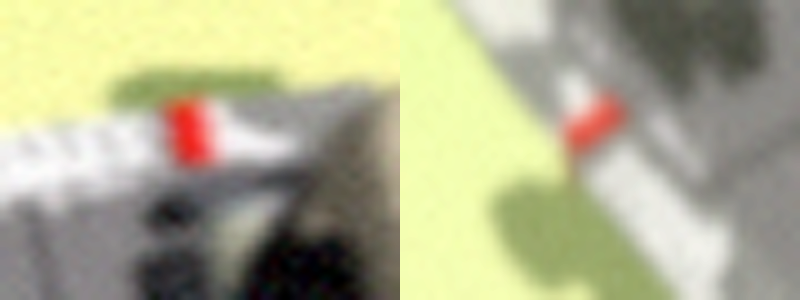

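Both views show the pointer covering the line, with only a stub of the line peeking out below it at g(570,165) in the scene view. Now I fold the crank.

>>> arm_command --pt "-10.8 0 0.9 0 0 0" --pt "-21.2 0 3.7 0 0 0" --pt "-31 0 8.3 0 0 0" --pt "-39.8 0 14.5 0 0 0" --pt "-39.8 0 14.5 0 0 0"

```text
time: 20.98
tool_pos: [538.6, 121.3, 137.9]
tcp_rot: [[0.993, 0.117, 0.005], [0.117, -0.993, 0.001], [0.005, -0.001, -1.0]]
contact_force: [-1.0, 2.2, 8.8]
grip_width: 0.245
grip_force: 28.6
```

Run:
```python
from h import *
go(513,118,90,6.6)
im=cv2.imread('pics/top0.png');a_=cv2.cvtColor(im,cv2.COLOR_BGR2LAB)[...,1].astype(float)-128
s=a_[140:156,430:447];w=np.where(s>6,s,0);v,u=np.mgrid[140:156,430:447]
c=((w*u).sum()/w.sum(),(w*v).sum()/w.sum());print(c,(w>0).sum())
ptop(c);pointer()
```

```text
t 20.98 pos [538.6 121.3 137.9] F [-1.   2.2  8.8] shift [-26.    0.3  47.8] turn [-0.  -0.3  0.1]
(np.float64(438.4268292682927), np.float64(146.4959349593496)) 24
ptr px [438.6 145.3] 35 u 436 441 z 53.7 [ 648.2 -234.7   53. ] to go mm 0.1
[224 148   6   5  20] [226.7 150. ] [ 646.2 -234.7   52. ] ystage -326.6
```

>>> arm_command --pt "-7.7 0 7.6 0 0 0" --pt "-13.9 0 16.5 0 0 0" --pt "-18.4 0 26.3 0 0 0" --pt "-21.2 0 36.7 0 0 0" --pt "-22 0 44 0 0 0"

```text
time: 21.7
tool_pos: [514.4, 119.1, 90.6]
tcp_rot: [[0.993, 0.117, -0.002], [0.117, -0.993, 0.001], [-0.002, -0.002, -1.0]]
contact_force: [-4.9, 3.7, 1.5]
grip_width: 0.242
grip_force: 24.8
```

>>> arm_command --pt "0 0 1.5 0 0 0" --pt "0 0 3 0 0 0" --pt "0 0 3 0 0 0"

```text
time: 22.08
tool_pos: [514.2, 119.2, 87.3]
tcp_rot: [[0.993, 0.117, -0.004], [0.117, -0.993, 0.001], [-0.003, -0.002, -1.0]]
contact_force: [-6.6, 3.3, 0.9]
grip_width: 0.239
grip_force: 24.5
```

>>> arm_command --pt "0 0 0 0 0 0" --pt "0 0 0 0 0 0" --pt "0 0 0 0 0 0" --pt "0 0 0 0 0 0" --pt "0 0 0 0 0 0" --jaw -1

```text
time: 22.7
tool_pos: [515.4, 117.7, 88.8]
tcp_rot: [[0.993, 0.116, 0.0], [0.116, -0.993, -0.0], [0.0, 0.0, -1.0]]
contact_force: [-0.5, -0.1, -0.0]
grip_width: 1.002
grip_force: 0.0
```

>>> arm_command --pt "0 0 -15 0 0 0" --pt "0 0 -40 0 0 0" --pt "-20 0 -90 0 0 0" --pt "-60 0 -120 0 0 0" --pt "-100 40 -130 0 0 0"

```text
time: 23.32
tool_pos: [420.3, 67.0, 222.2]
tcp_rot: [[0.993, 0.118, 0.004], [0.118, -0.993, 0.002], [0.004, -0.001, -1.0]]
contact_force: [0.5, -0.4, 0.2]
grip_width: 1.0
grip_force: 0.0
```

>>> arm_command --pt "-30 -50 0 0 0 0" --pt "-60 -100 0 0 0 0" --pt "-90 -150 0 0 0 0" --pt "-90 -180 0 0 0 0" --pt "-90 -180 0 0 0 0"

```text
time: 23.95
tool_pos: [309.7, 236.2, 219.7]
tcp_rot: [[0.993, 0.119, 0.0], [0.119, -0.993, 0.001], [0.0, -0.001, -1.0]]
contact_force: [-0.7, -0.5, -0.3]
grip_width: 1.006
grip_force: 0.0
```

Run:
```python
from h import *
go(420,300,200,6.6)
ptop((438.43,146.5));pointer()
crank((513,118),95)
for n in('top','scene'):
    im,d=look(n);C=cloud(n,d);hsv=cv2.cvtColor(im,cv2.COLOR_BGR2HSV)
    m=(cv2.inRange(hsv,(5,130,60),(18,255,255))>0)&(C[...,1]<-200)&(C[...,1]>-300)&(C[...,0]<560)
    if m.any():print(n,'cap',m.sum(),C[m].mean(0).round(1))
    # folded grip: black points z 102-116 around hub
    m=(hsv[...,2]<45)&(C[...,2]>100)&(C[...,2]<118)&(np.hypot(C[...,0]-513,C[...,1]-118)<75)
    if m.any():print(n,'grip',m.sum(),C[m].min(0).round(0),C[m].max(0).round(0),np.median(C[m],0).round(0))
```

```text
t 23.95 pos [309.7 236.2 219.7] F [-0.7 -0.5 -0.3] shift [117.1 -50.2  19.7] turn [-0.  -0.   0.2]
ptr px [438.3 145.3] 33 u 436 441 z 54.0 [ 648.3 -234.2   53. ] to go mm 0.7
[224 148   7   5  20] [226.8 150. ] [ 645.9 -234.4   52. ] ystage -326.2
scene 112 64 [537. 122. 113.] [88. 19.  4.]
top 112 40 [535. 122. 113.] [93. 27.  5.]
top cap 91 [ 504.9 -251.8  107.4]
top grip 215 [496. 110. 102.] [563. 133. 118.] [529. 121. 110.]
scene cap 54 [ 505.5 -246.   106.2]
scene grip 145 [495. 113. 100.] [562. 133. 116.] [532. 125. 110.]
```

Run:
```python
from h import *
im,d=look('top');C=cloud('top',d);hsv=cv2.cvtColor(im,cv2.COLOR_BGR2HSV)
m=(hsv[...,2]<45)&(C[...,2]>104)&(C[...,2]<122)&(abs(C[...,0]-528)<30)&(abs(C[...,1]-121)<8)
k=np.polyfit(C[m][:,0],C[m][:,2],1);print('tilt rad',k[0].round(3),'z@500',np.polyval(k,500).round(1))
if abs(k[0])<0.06: print(arm.sign_off())
```

```text
tilt rad -0.015 z@500 110.9
the job is handed in; nothing more can be done
None
```

The orange tube is home in the V rests, the carriage pointer is within about 1 mm of the red line, the crank is folded flat in its locking position, and the job was handed in at about 24 s.

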